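# Gauge an oarlock shank to the first slip of the ratchet

## Task

Measure the shank of the open-horned brass oarlock: take it from the turntable, lay it gently flat on the steel table of the bench gauge with its straight shank under the spindle, and let go of it. Then bring the spindle down onto the shank by turning only the black ratchet cap on top of the gauge clockwise, stop as soon as the ratchet slips, and take the gripper away so that the gauge stays closed on the shank for reading. Do not turn the metal thimble under the cap, and leave the other goods undisturbed.

Things in the scene. Friction and masses are not known exactly. Their poses are not given: they have to be found in the camera images.
- oarlock: Open-horned (U-shaped) brass oarlock to measure, lying flat on the turntable, 0.32 kg: round bars, all about 12 mm thick. Origin: underside, middle of the U's bend. +x along the straight shank, which ends at x = 100 mm; two horns run to -x and end at x = -62 mm, parallel, 64 mm wide over both. It balances at x = 4 mm. It can be gripped by the shank near the bend (clear from x = 10 mm).
- gauge: Upright bench gauge, green frame, base 205 x 124 x 30 mm, fixed. Origin: underside, centre of base; +x from the open front to the column, +z up. Column: x = 65 to 101 mm, 50 mm wide; its arm, 40 mm wide, reaches forward to x = 13 mm at heights 96 to 126 mm. Upright spindle axis at x = 35 mm, y = 0; on it above the arm the metal thimble (30 mm diameter, heights 131 to 161 mm), then the black cap.
- stage: Lapped steel table of the gauge, 140 x 100 x 16 mm, axes as the gauge's, from x = -90 to +50 mm in the gauge's frame; its height differs by a millimetre or so. Origin: centre of its underside; the upper face is 16 mm above that. The oarlock is laid on it from the open front, horns to the front, shank towards the column.
- spindle: The gauge's steel spindle, 10 mm diameter with a flat round foot of 14 mm diameter, hanging above the table. Origin as foot. Screwing it down freely takes about 0.07 N m at the cap; once the foot bears on something the torque rises, over some 0.2 to 0.3 rad of turning, to 0.23 N m, where the cap begins to slip on the thimble, smoothly and without a drop in torque.
- foot (a point): Centre of the underside of the spindle's foot, on the spindle axis. At the start it stands about 3 to 8 mm higher than the top of a 12 mm shank lying on the table.
- cap_top (a point): Centre of the top face of the black knurled ratchet cap (25 mm diameter, 26 mm high, top 188 mm over the counter), 1 mm above the thimble. Turned clockwise from above it carries the thimble along and screws the spindle down, several mm per turn; both keep their height. A white mark on the cap's side and a red one at the thimble's rim stand in line until the cap slips.
- ring_oarlock: Second brass oarlock, with a closed ring (72 mm) instead of horns, 140 mm long, lying on the turntable; bystander. Origin: underside, centre of the ring.
- compass: Brass compass bowl, 102 mm diameter, 65 mm high, on the turntable; bystander. Origin: centre of its underside.
- turnbuckle: Bronze turnbuckle, 172 x 28 x 22 mm, lying on the turntable; bystander. Origin: underside, centre.
- door_knob: Verdigris-spotted brass cabin door knob, 54 mm diameter, 61 mm high, on the turntable; bystander. Origin: centre of its underside.
- shackle: Bronze bow shackle, about 80 x 62 x 14 mm, lying on the counter; bystander. Origin: underside, near its centre.
- tin: Round tin of polish, 68 mm diameter, 52 mm high, at the back of the counter; bystander. Origin: centre of its underside.
- turntable: Walnut turntable: platter 380 mm diameter, its top 44 mm over the counter; it turns stiffly on its foot. Origin: on the counter, under its centre.
Things that resemble listed ones, but are neither listed nor needed, are in the scene too. Leave any purple look-alike of the gauge alone.

How it is judged:
On the way:
1. the open-horned oarlock lies flat on the gauge's table, let go, its straight shank under the spindle's foot, the spindle not yet bearing on it (x of foot in the frame of oarlock between 0.025 and 0.096 m and y of foot in the frame of oarlock between -0.007 and 0.007 m and angle between oarlock's own z axis and vertical below 0.08 rad and contact force between oarlock and stage above 0.5 N and contact force between the fingers and oarlock below 0.1 N and contact force between spindle and oarlock below 1 N), for 0.2 s.
At the end, for the whole second after the job is handed in: The open-horned oarlock lies flat and at rest on the gauge's table, foot over its straight shank (25 to 96 mm from the bend, within 7 mm of its centre line), closed on it with over 1 N; the cap has slipped about 3 to 28 degrees in all (its mark 0.7 to 5.9 mm from the thimble's); gripper away (x of foot in the frame of oarlock between 0.025 and 0.096 m and y of foot in the frame of oarlock between -0.007 and 0.007 m and angle between oarlock's own z axis and vertical below 0.08 rad and contact force between spindle and oarlock above 1 N and linear speed of oarlock below 0.01 m/s and horizontal distance between cap_mark and thimble_mark between 0.0007 and 0.0059 m); the robot touches nothing.
It fails at once if the cap is turned on past its first slip, by more than about 30 degrees (the white mark on the cap over 5.9 mm from the red mark on the thimble) (horizontal distance between cap_mark and thimble_mark above 0.0059 m).
It fails at once if the spindle is forced onto the oarlock far harder than its ratchet would allow (over 90 N) (contact force between spindle and oarlock above 90 N).
It fails at once if the gripper takes hold of the metal thimble instead of the cap (over 25 N on it) (contact force between the fingers and thimble_c0 above 25 N).
It fails at once if the oarlock is pressed hard onto the gauge's table (over 90 N) (contact force between oarlock and stage above 90 N).
It fails at once if another piece of goods is shifted by more than 30 mm (distance of any of ring_oarlock, compass, turnbuckle, door_knob, shackle, tin from where it was at the start of the episode above 0.03 m).
It also fails if it takes over 72 s, if anything falls off the work surface, if the arm or the gripper's body presses on something with over 40 N, if the wrist force passes 120 N, or if a joint passes its speed limit or range.

## Robot

A 6-joint arm with a two-finger parallel gripper is mounted at the origin on the work surface. World frame = base frame: x ahead of the robot, y to its left, z up, the work surface at z = 0. Lengths are in m, angles in rad, forces in N, time in s.
With the tool pointing down it reaches from about 0.425 to 0.925 m from the base axis. Payload 12.5 kg.
Tool frame: the origin (TCP) lies at the centre of the arm's flange, where the gripper is bolted on; the fingertips stand finger_overhang ahead of it and the grasp point (between the pads) lies 155 mm ahead of it (finger_overhang is the distance from the TCP to the fingertips, in m); z points along the fingers, y is the line along which they close (so a half turn about z gives the same grasp; the last joint's range is limited). The gripper opens to 85 mm and grips with 20 to 120 N. Pads are 22 mm wide; open, the fingers measure 114 mm over their backs; the gripper's body (76 mm by 85 mm) begins 54 mm behind the grasp point. The pads swing forward as they close: fully open they stand 13 mm farther back than shut.
Start: joints at [-1.232, 0.491, 1.559, -0, 1.092, -0.106], TCP at [0.269, -0.564, 0.405] pointing down, gripper open.
Joint ranges: [-3.1, 3.1], [-0.84, 2.19], [0.05, 2.79], [-1.13, 4.28], [0.06, 2.93], [-2.69, 2.69]. Speed limits (rad/s): [2.22, 2.22, 2.79, 3.14, 3.14, 3.14].

## Interface

Orientations are given as a unit quaternion [x, y, z, w].
In Python, from bench import * gives the robot as it stands.
- The arm moves only by the tool arm_command, never from a script. Its argument "rows" is a list of rows, each a list of 7 numbers: the shift along the world's x, y, z in cm, then the turn, a rotation vector about the world's x, y, z in rad, then the opening, from 0 (shut) to 1 (fully open). A call has 1 to 5 rows; each row shifts and turns the commanded pose from where the row before left it; what a row does not reach is not made up. A row lasts 1/8 s, in which the tool goes at most 62.5 mm and 10.7 degrees, less where a joint would pass 70% of its speed; a pose out of reach is approached as far as the arm can. A call with a gripper value outside its range is refused whole. The fingers move at their own pace and stop on an object; the grip force is fixed at half the most. Time passes only in rows, so rows that do not move let the fingers close. It gives the time, the measured TCP pose, the force, the opening and the grip force at its end, in the units of the state.
- sense(): the state, without advancing time (a new reading comes with each control period).
- read_camera(name): name is "side" or "top" or "wrist"; returns the picture (480x640x3 uint8, red, green, blue); there is no depth.
- calibration(name): a dict with "intrinsics" (3x3 intrinsics, pixels), "eye" and "rotation" of the camera in the world; the wrist camera has in their place "tool_from_camera" (4x4, takes a point from camera to tool coordinates, whose origin is the TCP and whose axes are the flange's). Camera axes: x right, y up, looking along -z (the intrinsics and any distortion apply to the point x, -y, -z); pixel columns grow to the right and rows downward; lengths in m; the calibration is good to about 2 mm. A picture is of the moment at which its call begins: read the wrist's pose just before it. calibration takes no time and is no camera call.
- job_done(): hands the job in; it is judged then, once.
The state is a dict: "time_s": time; "qpos": joint angles; "joint_vel": joint speeds; "effort": joint torques, N m; "tool_pos": TCP position; "orientation": TCP orientation; "wrist_force": force on the tool from outside, world axes, zero at the start; "moment": the same for the moment, N m; "width": finger opening in m; "grip_force": force on a finger pad.
Only numpy, scipy, OpenCV 4.12 (cv2) and the standard library are available. Lean on these libraries where they do the work, as an engineer would, in place of code of your own. Each camera call takes 0.05 s, during which the arm holds its last target. There are 200 camera calls.

## Working session

There is one attempt and no reset: what is moved stays moved. The work goes in short steps, Python scripts to look and compute and a tool call to move; the robot and the scene stay as the last step left them, time stands still between calls to the robot, and variables do not carry over. Pictures are saved under pics/ and viewed, at most 10 in all, crops included, and the job is handed in when it is done.

Besides the shell and the picture viewer there is one more tool, called after "Call:" as name(argument=value, ...) on one line, values as JSON. arm_command: Moves the arm, as the interface text tells. Its arguments: {"type":"object","properties":{"rows":{"type":"array"}},"required":["rows"]}

```bash
mkdir -p pics; ls
python3 - <<'E'
from bench import *
import cv2
s=sense();print({k:s[k] for k in s})
for n in("side","top","wrist"):
    im=read_camera(n);cv2.imwrite(f"pics/{n}0.png",im[:,:,::-1])
    print(n,calibration(n))
E
```

```text
pics
{'time_s': 0.0, 'qpos': array([-1.23163048e+00,  4.91577200e-01,  1.55947206e+00,  2.14488239e-05,
        1.09170619e+00, -1.05568689e-01]), 'joint_vel': array([ 0.00195151, -0.0026758 , -0.00050007, -0.00050048,  0.00017295,
        0.00035164]), 'effort': array([-1.46135317e-03, -6.18462896e+01, -2.61593324e+01, -2.26376596e-04,
        4.05288767e-03,  2.43495089e-05]), 'tool_pos': array([ 0.26891372, -0.56414938,  0.40410888]), 'orientation': array([ 9.75379034e-01,  2.20534356e-01, -5.83028846e-05, -5.78545683e-04]), 'wrist_force': array([-0.04191589, -0.15341311,  0.98070415]), 'moment': array([-0.04792512, -0.01549229,  0.01793999]), 'grip_force': 0.0, 'width': 0.08529839117529067}
side {'intrinsics': array([[439.03083237,   0.        , 320.8553198 ],
       [  0.        , 439.03083237, 242.11592029],
       [  0.        ,   0.        ,   1.        ]]), 'eye': array([0.24693592, 0.52932009, 0.93878573]), 'rotation': array([-0.08107476,  0.35868379,  0.90595448, -0.20980778])}
top {'intrinsics': array([[471.07170507,   0.        , 319.39660747],
       [  0.        , 471.07170507, 241.90610757],
       [  0.        ,   0.        ,   1.        ]]), 'eye': array([ 0.31519605, -0.1227662 ,  1.4989162 ]), 'rotation': array([-0.06023509,  0.06311017,  0.71110862, -0.69764845])}
wrist {'intrinsics': array([[352.17271364,   0.        , 318.62779875],
       [  0.        , 352.17271364, 244.48058075],
       [  0.        ,   0.        ,   1.        ]]), 'tool_from_camera': array([[-5.70828950e-05,  9.62630777e-01,  2.70817252e-01,
         6.83226960e-02],
       [ 9.99999405e-01, -2.39966145e-04,  1.06374928e-03,
         1.25588653e-03],
       [ 1.08898477e-03,  2.70817151e-01, -9.62630191e-01,
         2.96362093e-02],
       [ 0.00000000e+00,  0.00000000e+00,  0.00000000e+00,
         1.00000000e+00]])}
```

View pics/top0.png

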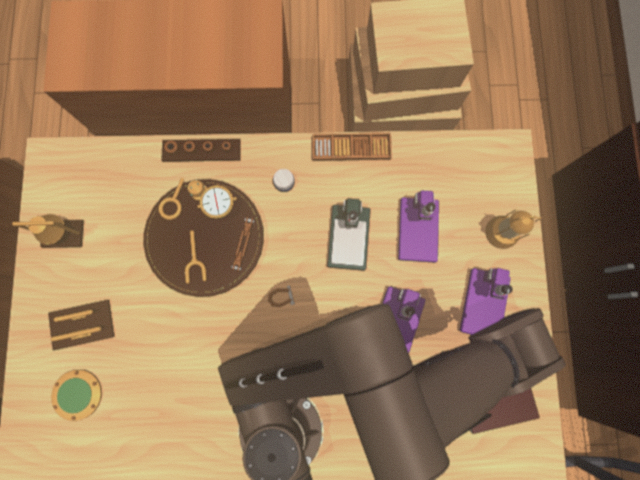

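View pics/side0.png

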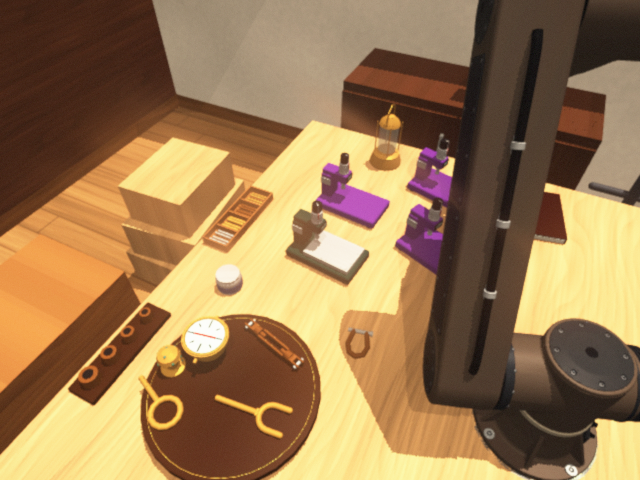

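```bash
cat > h.py <<'E'
from bench import *
import cv2,numpy as np
from scipy.spatial.transform import Rotation as R
def cam(n,s=None):
    c=calibration(n);K=c["intrinsics"]
    if n=="wrist":
        T=c["tool_from_camera"];Q=R.from_quat(s["orientation"]).as_matrix()
        return K,Q@T[:3,:3],s["tool_pos"]+Q@T[:3,3]
    return K,R.from_quat(c["rotation"]).as_matrix(),np.array(c["eye"])
def ray(C,uv):
    K,M,e=C;uv=np.atleast_2d(np.float64(uv))
    d=np.c_[(uv[:,0]-K[0,2])/K[0,0],-(uv[:,1]-K[1,2])/K[1,1],-np.ones(len(uv))]@M.T
    return e,d
def plane(C,uv,z):
    e,d=ray(C,uv);return e+d*((z-e[2])/d[:,2])[:,None]
def px(C,p):
    K,M,e=C;q=(np.atleast_2d(p)-e)@M;return np.c_[K[0,0]*q[:,0]/-q[:,2]+K[0,2],K[1,1]*-q[:,1]/-q[:,2]+K[1,2]]
def biggest(m):
    c=max(cv2.findContours(m.astype(np.uint8),cv2.RETR_EXTERNAL,cv2.CHAIN_APPROX_NONE)[0],key=cv2.contourArea)
    o=np.zeros(m.shape,np.uint8);cv2.drawContours(o,[c],-1,1,-1);v,u=np.nonzero(o&m.astype(np.uint8));return np.c_[u,v]
def line(p): # point, unit direction toward +x
    x=cv2.fitLine(np.float32(p[:,:2]),cv2.DIST_HUBER,0,.01,.01).ravel();return x[2:],x[:2]*np.sign(x[0])
E
python3 - <<'E'
from h import *
for n,box,gb in(("top",(175,222,215,295),(322,195,374,275)),("side",(205,385,305,445),(280,195,375,285))):
    im=cv2.imread(f"pics/{n}0.png");C=cam(n);hsv=cv2.cvtColor(im,cv2.COLOR_BGR2HSV)
    def reg(m,b):
        o=np.zeros(m.shape,bool);o[b[1]:b[3],b[0]:b[2]]=1;return m&o
    m=reg((hsv[...,2]>120)&(hsv[...,1]>90),box);uv=biggest(m)
    P=plane(C,uv,.05);print(n,len(uv),"px range",uv.min(0),uv.max(0),"xy",P.min(0),P.max(0))
    # shank = far x part
    sh=P[P[:,0]>P[:,0].max()-.075];c,d=line(sh);print(" shank",c,d,"yaw",np.arctan2(d[1],d[0]))
    t=(P[:,:2]-c)@d;w=(P[:,:2]-c)@[-d[1],d[0]];print(" t range",t.min(),t.max(),"w",w.min(),w.max(),"tip",c+d*t.max(),"origin est from len (-100):",c+d*(t.max()-.1))
    m=reg((hsv[...,1]<60)&(hsv[...,2]>140),gb);uv=biggest(m);S=plane(C,uv,.046);r=cv2.minAreaRect(np.float32(S[:,:2]*1000));print(" stage",len(uv),r,cv2.boxPoints(r).tolist())
a=cv2.imread("pics/top0.png");b=cv2.imread("pics/side0.png")
v=np.hstack([cv2.resize(a[180:300,140:270],(390,360),interpolation=2),cv2.resize(b[190:290,270:380],(396,360),interpolation=2)])
cv2.imwrite("pics/c1.png",v)
E
```

```text
top 412 px range [184 230] [206 283] xy [0.45018361 0.22013    0.05      ] [0.61636331 0.28875048 0.05      ]
 shank [0.57926655 0.26536798] [0.99457604 0.10401201] yaw 0.10420047
 t range -0.12765154066829504 0.037763841807152344 w -0.035013374974519465 0.03352417801242977 tip [0.61682556 0.26929588] origin est from len (-100): [0.51736796 0.25889468]
 stage 1358 ((569.5968017578125, -222.55569458007812), (103.44447326660156, 142.14381408691406), 84.17432403564453) [[493.6420593261719, -266.796875], [635.0516967773438, -281.2247314453125], [645.551513671875, -178.31451416015625], [504.14190673828125, -163.88665771484375]]
side 1719 px range [214 385] [304 444] xy [0.40949462 0.16905737 0.05      ] [0.61642335 0.29694293 0.05      ]
 shank [0.57819194 0.2684829 ] [0.9937069  0.11201194] yaw 0.1122475
 t range -0.1681381531599585 0.03850126337990349 w -0.08543972119023083 0.04298129352695619 tip [0.61645091 0.27279549] origin est from len (-100): [0.51708022 0.2615943 ]
 stage 1232 ((566.1891479492188, -214.76828002929688), (99.64259338378906, 137.31796264648438), 83.73966979980469) [[492.50677490234375, -256.80548095703125], [629.0059204101562, -271.77947998046875], [639.8715209960938, -172.7310791015625], [503.37237548828125, -157.757080078125]]
```

View pics/c1.png

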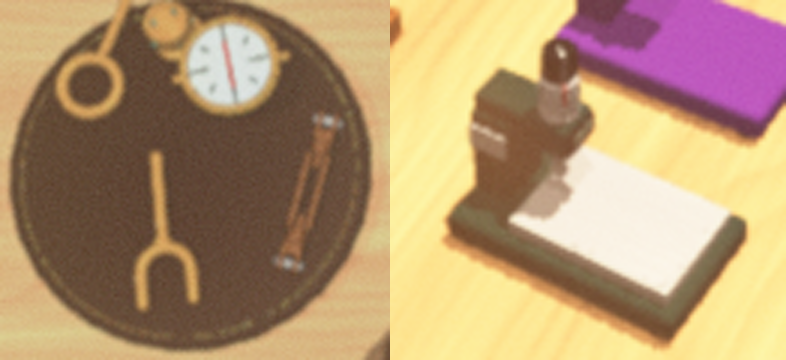

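Candidates, top-view pixels. Oarlocks:
- The open-horned oarlock at (195,258) is U-shaped, with its shank up to (193,232).
- The ring oarlock at (170,205) is rejected because its ring is closed.
- The turnbuckle at (243,245) and the shackle at (282,297) are rejected too.

Gauges:
- The green one at (349,235) has a white table and its column at the far end.
- The purple ones at (419,225), (403,315) and (486,300) are rejected.

The crop confirms both choices, so I go over the oarlock with the tool's x axis towards the robot.

Call:
arm_command(rows=[[3.25,5.15,0,0,0,0.175,1],[3.25,5.15,0,0,0,0.175,1],[3.25,5.15,0,0,0,0.175,1],[3.25,5.15,0,0,0,0.175,1],[3.25,5.15,0,0,0,0.175,1]])

```text
time_s: 0.78
tool_pos: [0.4322, -0.3049, 0.4047]
orientation: [0.788, 0.615, 0.0, 0.0]
wrist_force: [0.4, -0.8, -0.3]
width: 0.0852
grip_force: 0.0
```

Call:
arm_command(rows=[[3.25,5.15,0,0,0,0.175,1],[3.25,5.15,0,0,0,0.175,1],[3.25,5.15,0,0,0,0.175,1],[0,5.15,-0.3,0,0,0.175,1],[0,5.15,-0.3,0,0,0.175,1]])

```text
time_s: 1.4
tool_pos: [0.529, -0.0474, 0.3983]
orientation: [0.453, 0.891, -0.0, -0.0]
wrist_force: [0.1, 0.6, 1.0]
width: 0.0854
grip_force: 0.0
```

Call:
arm_command(rows=[[0,5.15,-0.3,0,0,0.175,1],[0,5.15,-0.3,0,0,0.175,1],[0,5.15,-0.3,0,0,0.175,1],[0,5.15,-0.3,0,0,0.175,1],[0,5.15,-0.3,0,0,0.175,1]])

```text
time_s: 2.02
tool_pos: [0.5287, 0.21, 0.3835]
orientation: [0.033, 0.999, 0.0, -0.0]
wrist_force: [0.1, -0.6, -0.5]
width: 0.0855
grip_force: 0.0
```

Call:
arm_command(rows=[[0,5.15,-0.3,0,0,0.175,1],[0,0,0,0,0,0,1],[0,0,0,0,0,0,1]])

```text
time_s: 2.4
tool_pos: [0.5288, 0.2597, 0.3804]
orientation: [-0.051, 0.999, -0.0, -0.0]
wrist_force: [0.0, 0.0, 0.1]
width: 0.0853
grip_force: 0.0
```

```bash
cat > look.py <<'E'
from h import *
import bench,sys
s=sense();im=read_camera("wrist")[:,:,::-1].copy();cv2.imwrite(f"pics/{sys.argv[1]}.png",im)
np.save("pose.npy",np.r_[s["tool_pos"],s["orientation"]])
print(s["time_s"],s["tool_pos"],R.from_quat(s["orientation"]).as_matrix().round(4).tolist(),s["wrist_force"].round(2),s["moment"].round(3),s["width"],s["qpos"].round(3))
E
python3 look.py w1
python3 - <<'E'
import bench
print([x for x in dir(bench) if x[0]!='_'])
from h import *
p=np.load("pose.npy");s=dict(tool_pos=p[:3],orientation=p[3:]);C=cam("wrist",s)
im=cv2.imread("pics/w1.png");hsv=cv2.cvtColor(im,cv2.COLOR_BGR2HSV)
print(px(C,[[.517,.26,.05],[.6165,.271,.05]]))
m=(hsv[...,2]>120)&(hsv[...,1]>90);uv=biggest(m);P=plane(C,uv,.05)
print(len(uv),uv.min(0),uv.max(0),P.min(0),P.max(0))
E
```

```text
2.4 [0.52880148 0.25970129 0.38043542] [[-0.9947, -0.1024, -0.0006], [-0.1024, 0.9947, -0.0003], [0.0007, -0.0003, -1.0]] [0.02 0.05 0.08] [ 0.002 -0.021 -0.004] 0.08530042089606353 [ 0.344  0.465  1.678 -0.     0.999 -1.329]
['IKError', 'calibration', 'finger_overhang', 'job_done', 'read_camera', 'sense']
[[321.60542165 213.91392955]
 [322.16391095 318.67219002]]
107483 [0 0] [639 404] [ 0.33259147 -0.04391184  0.05      ] [0.74244548 0.60142691 0.05      ]
```

View pics/w1.png

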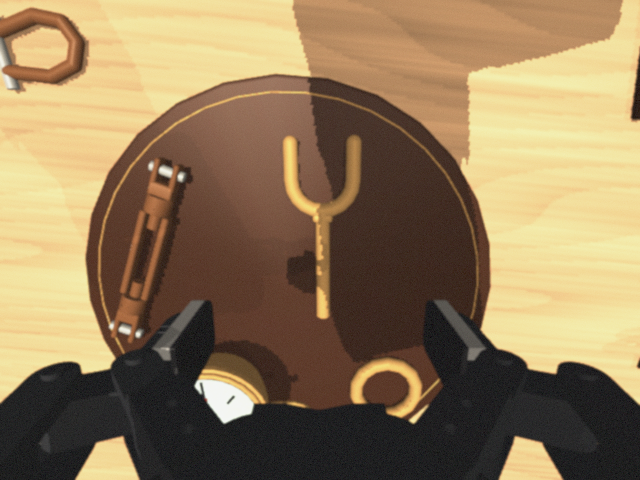

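The picture shows the open oarlock alone: bend near (322,213), shank end near (323,318), horns up at (290,137) and (355,137). That matches the fixed-camera estimate. Next I refine it and get the finger overhang.

```bash
cat > oar.py <<'E'
from h import *
def oar(C,im,box,z):
    hsv=cv2.cvtColor(im,cv2.COLOR_BGR2HSV);m=(hsv[...,2]>110)&(hsv[...,1]>110);o=np.zeros(m.shape,bool);o[box[1]:box[3],box[0]:box[2]]=1
    P=plane(C,biggest(m&o),z)[:,:2]
    sh=P[P[:,0]>P[:,0].max()-.08];c,d=line(sh);n=np.array([-d[1],d[0]]);t=(P-c)@d;w=(P-c)@n
    print("yaw",np.arctan2(d[1],d[0]),"len",np.ptp(t),"w",w.min(),w.max());tip=c+d*t.max();o=tip-.1*d;print("tip",tip,"origin",o,"origin from horns",c+d*(t.min()+.062));return o,d
E
python3 - <<'E'
from oar import *
import bench
fo=bench.finger_overhang;print("overhang",fo() if callable(fo) else fo)
p=np.load("pose.npy");s=dict(tool_pos=p[:3],orientation=p[3:]);C=cam("wrist",s)
oar(C,cv2.imread("pics/w1.png"),(275,125,370,330),.05)
E
```

```text
overhang 0.1734
yaw 0.12639137 len 0.16718573510770166 w -0.04066344011006181 0.0338341668291149
tip [0.61682821 0.27181535] origin [0.51762588 0.25920984] origin from horns [0.51248151 0.25855615]
```

Call:
arm_command(rows=[[-0.25,0,-4,0.004,-0.033,0.003,1],[-0.25,0,-4,0.004,-0.033,0.003,1],[-0.25,0,-4,0.003,-0.034,0.004,1],[0,0,-2.5,0,0,0,1],[0,0,-1.5,0,0,0,1]])

```text
time_s: 3.08
tool_pos: [0.5217, 0.2587, 0.2198]
orientation: [-0.055, 0.997, 0.003, 0.05]
wrist_force: [0.1, -0.2, 0.0]
width: 0.0858
grip_force: 0.0
```

Call:
arm_command(rows=[[0,0,0,0,0,0,0.5],[0,0,0,0,0,0,0.35],[0,0,0,0,0,0,0.25]])

```text
time_s: 3.45
tool_pos: [0.5216, 0.2598, 0.2217]
orientation: [-0.056, 0.997, 0.003, 0.051]
wrist_force: [0.3, 0.7, -0.7]
width: 0.032
grip_force: 0.0
```

```bash
python3 look.py w2
```

```text
3.45 [0.52161371 0.25982667 0.22174179] [[-0.9884, -0.1129, 0.1013], [-0.1122, 0.9936, 0.0122], [-0.102, 0.0007, -0.9948]] [ 0.34  0.71 -0.72] [-0.02   0.035 -0.001] 0.03197200138652054 [ 0.352  0.663  1.841 -0.046  0.538 -1.293]
```

View pics/w2.png

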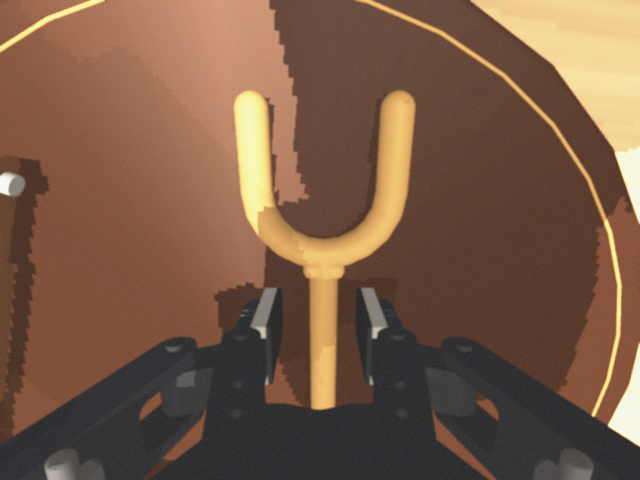

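The shank runs at x≈323 px, midway between the pads at (265,330) and (375,330). The pads are just clear of the collar at (323,270). I close the gripper, then lift.

Call:
arm_command(rows=[[0,0,-0.1,0,0,0,0.15],[0,0,0,0,0,0,0],[0,0,0,0,0,0,0],[0,0,0,0,0,0,0]])

```text
time_s: 4.0
tool_pos: [0.5215, 0.2599, 0.2204]
orientation: [-0.056, 0.997, 0.003, 0.051]
wrist_force: [-2.6, -0.5, 6.0]
width: 0.0092
grip_force: 58.7
```

Call:
arm_command(rows=[[0,0,1,0,0,0,0],[0,0,2,0,0,0,0],[0,0,4,0,0,0,0],[0,0,4,0,0,0,0],[0,0,0,0,0,0,0]])

```text
time_s: 4.62
tool_pos: [0.5215, 0.2599, 0.3328]
orientation: [-0.057, 0.997, 0.004, 0.053]
wrist_force: [0.0, -0.4, -3.0]
width: 0.0093
grip_force: 58.8
```

```bash
python3 look.py w3
```

```text
4.625 [0.52151765 0.25991042 0.33278086] [[-0.9881, -0.1132, 0.1046], [-0.1124, 0.9936, 0.0134], [-0.1054, 0.0015, -0.9944]] [ 0.04 -0.42 -3.04] [ 0.012  0.017 -0.03 ] 0.009322325659133449 [ 0.352  0.503  1.764 -0.034  0.772 -1.309]
```

View pics/w3.png

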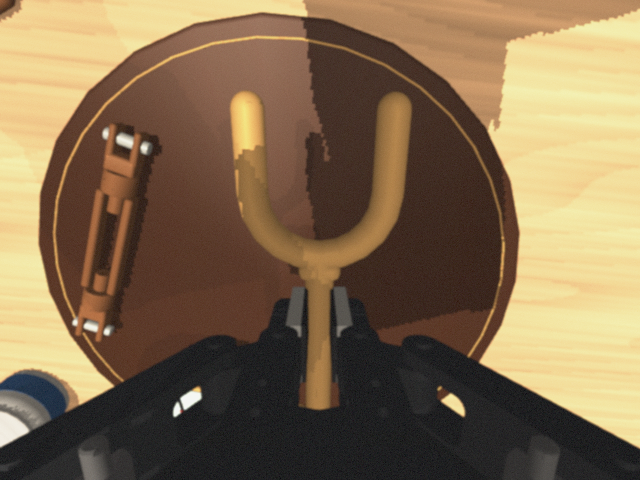

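The oarlock is held straight in the gripper: horn ends at (247,100) and (397,100), bend near (318,262). I carry it to a viewpoint beside the gauge.

Call:
arm_command(rows=[[1.4,-5.15,1.25,0,0,-0.03,0],[1.4,-5.15,1.25,0,0,-0.03,0],[1.4,-5.15,1.25,0,0,-0.03,0],[1.4,-5.15,1.25,0,0,-0.03,0],[1.4,-5.15,1.25,0,0,-0.03,0]])

```text
time_s: 5.3
tool_pos: [0.5916, 0.0006, 0.391]
orientation: [0.019, 0.999, -0.001, 0.049]
wrist_force: [0.5, -0.3, -3.0]
width: 0.0094
grip_force: 58.9
```

Call:
arm_command(rows=[[1.4,-5.15,1.25,0,0,-0.03,0],[1.4,-5.15,1.25,0,0,-0.03,0],[0,0,0,0,0,0,0],[0,0,0,0,0,0,0]])

```text
time_s: 5.8
tool_pos: [0.6192, -0.1006, 0.4156]
orientation: [0.048, 0.998, -0.002, 0.049]
wrist_force: [0.6, 0.0, -3.4]
width: 0.0095
grip_force: 59.0
```

```bash
cp pose.npy pose3.npy; python3 look.py w4
```

```text
5.8 [ 0.61922727 -0.10062843  0.4156135 ] [[-0.9905, 0.0969, 0.0972], [0.0966, 0.9953, -0.0085], [-0.0976, 0.0009, -0.9952]] [ 0.61  0.   -3.38] [ 0.057 -0.008  0.009] 0.009475467328680959 [-0.269  0.473  1.561  0.021  1.012 -1.752]
```

View pics/w4.png

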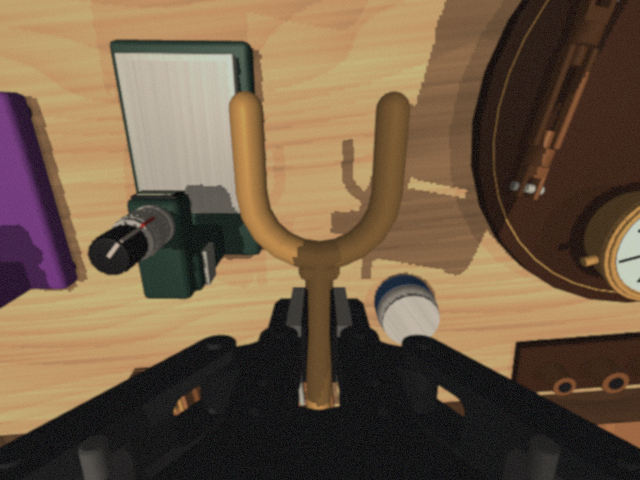

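The gauge is in clear view: table front corners near (117,53) and (235,55), left edge down to (132,190), and the cap end around (110,252). The oarlock is steady in the grip. I locate the table, the cap axis, and the oarlock relative to the tool.

Run:
```python
from h import *
from scipy.optimize import least_squares
def ld(f):
    p=np.load(f);return dict(tool_pos=p[:3],orientation=p[3:])
s=ld("pose.npy");C=cam("wrist",s);im=cv2.imread("pics/w4.png");hsv=cv2.cvtColor(im,cv2.COLOR_BGR2HSV)
# stage: bright, unsaturated
b=np.zeros(im.shape[:2],bool);b[45:215,100:245]=1
m=(hsv[...,1]<50)&(hsv[...,2]>120)&b;uv=biggest(m);
left=np.array([[uv[uv[:,1]==v,0].min(),v] for v in range(70,180,3)]);front=np.array([[u,uv[uv[:,0]==u,1].min()] for u in range(122,222,3)])
L=plane(C,left,.046);F=plane(C,front,.046);cl,dl=line(L);x=cv2.fitLine(np.float32(F[:,:2]),2,0,.01,.01).ravel()
yl=np.arctan2(dl[1],dl[0]);yf=np.arctan2(-x[0]*np.sign(x[1]),x[1]*np.sign(x[1]));print("yaw left",yl,"front",yf)
A=np.c_[dl,-x[:2]];k=np.linalg.solve(A,x[2:]-cl);cor=cl+k[0]*dl;print("corner front-left(-y)",cor)
y=yl;d=np.array([np.cos(y),np.sin(y)]);n=np.array([-d[1],d[0]])
print("stage centre",cor+.07*d+.05*n,"spindle from stage",cor+.125*d+.05*n)
# cap
b[:]=0;b[200:290,70:165]=1
m=(hsv[...,2]<48)&b;m=cv2.morphologyEx(m.astype(np.uint8),cv2.MORPH_CLOSE,np.ones((5,5)));uv=biggest(m);print("cap px",len(uv),uv.min(0),uv.max(0))
c=max(cv2.findContours(m,cv2.RETR_EXTERNAL,cv2.CHAIN_APPROX_NONE)[0],key=cv2.contourArea)[:,0]
nad=px(C,np.r_[.62,-.222,.162])[0];top=px(C,np.r_[.62,-.222,.188])[0];o=(top-nad)/np.linalg.norm(top-nad)
P=plane(C,c[(c-top)@o>0],.188)
r=least_squares(lambda p:np.hypot(P[:,0]-p[0],P[:,1]-p[1])-.0125,[.62,-.22],loss="soft_l1",f_scale=.001);print("cap wrist",r.x,np.abs(r.fun).mean(),"free",least_squares(lambda p:np.hypot(P[:,0]-p[0],P[:,1]-p[1])-p[2],[.62,-.22,.012]).x, "pred px",top)
# oarlock in tool: horn tips + collar/bend, level with known tilt
for f,pn,z,pts in(("w3","pose3.npy",.3328-.1704,[[247,107],[397,107],[319,262]]),("w4","pose.npy",.4156-.1704,[[245,107],[396,107],[318,260]])):
    s=ld(pn);C=cam("wrist",s);g=plane(C,pts,z)
    M=R.from_quat(s["orientation"]).as_matrix();ax=-M[:2,0]/np.linalg.norm(M[:2,0]);lf=np.array([-ax[1],ax[0]])
    tip=s["tool_pos"]+.1734*M[:,2];q=g[:,:2]-tip[:2];print(f,"along/left rel to fingertips",np.c_[q@ax,q@lf].round(4).tolist(),"tip",tip,"toolyaw",np.arctan2(ax[1],ax[0]))
```

```text
yaw left -0.10372531 front -0.10778912
corner front-left(-y) [ 0.49544457 -0.2612043 ]
stage centre [ 0.5702453  -0.21872078] spindle from stage [ 0.6249497  -0.22441547]
cap px 1889 [ 89 225] [147 273]
cap wrist [ 0.62324579 -0.22474842] 0.0005157006096224784 free [ 0.62356817 -0.22573168  0.01164684] pred px [113.907679   249.14588135]
w3 along/left rel to fingertips [[-0.0819, -0.0264], [-0.0819, 0.0266], [-0.0217, -0.0009]] tip [0.53964692 0.26222984 0.16034679] toolyaw 0.11326381152461605
w4 along/left rel to fingertips [[-0.0819, -0.0272], [-0.0819, 0.0264], [-0.0225, -0.0014]] tip [ 0.63608286 -0.10210915  0.24304103] toolyaw -0.09719321677357308
```

Call:
arm_command(rows=[[-4,-3.7,0,0,0,-0.007,0],[-4,-3.7,0,0,0,0,0],[-3.95,-3.73,0,0,0,0,0],[0,0,-4,0,0,0,0],[0,0,-5,0,0,0,0]])

```text
time_s: 6.48
tool_pos: [0.4995, -0.2113, 0.3269]
orientation: [0.052, 0.997, -0.003, 0.051]
wrist_force: [0.6, -0.2, -3.2]
width: 0.009
grip_force: 59.2
```

Call:
arm_command(rows=[[0,0,-5,0,0,0,0],[0,0,-2.3,0,0,0,0],[0,0,0,0,0,0,0],[0,0,0,0,0,0,0]])

```text
time_s: 6.98
tool_pos: [0.5003, -0.2115, 0.2551]
orientation: [0.051, 0.997, -0.003, 0.051]
wrist_force: [0.0, -0.4, -2.8]
width: 0.0088
grip_force: 59.0
```

```bash
python3 look.py w5;python3 - <<'E'
from h import *
s=sense();M=R.from_quat(s["orientation"]).as_matrix();ax=-M[:2,0]/np.linalg.norm(M[:2,0]);print("tip",s["tool_pos"]+.1734*M[:,2],"yaw",np.arctan2(ax[1],ax[0]))
im=read_camera("side");cv2.imwrite("pics/side5.png",im[:,:,::-1])
cv2.imwrite("pics/v5.png",np.hstack([cv2.resize(im[190:310,270:400,::-1],(420,388),interpolation=2),cv2.resize(cv2.imread("pics/w5.png")[100:480,130:510],(380,388))]))
E
```

```text
6.975 [ 0.50027394 -0.21146859  0.2551119 ] [[-0.9896, 0.1025, 0.1008], [0.102, 0.9947, -0.0105], [-0.1014, -0.0002, -0.9948]] [ 0.03 -0.39 -2.84] [-0.006  0.059  0.03 ] 0.008826082856851318 [-0.528  0.572  1.922  0.079  0.557 -2.061]
tip [ 0.51785166 -0.21349119  0.08290457] yaw -0.102777530205037
```

View pics/v5.png

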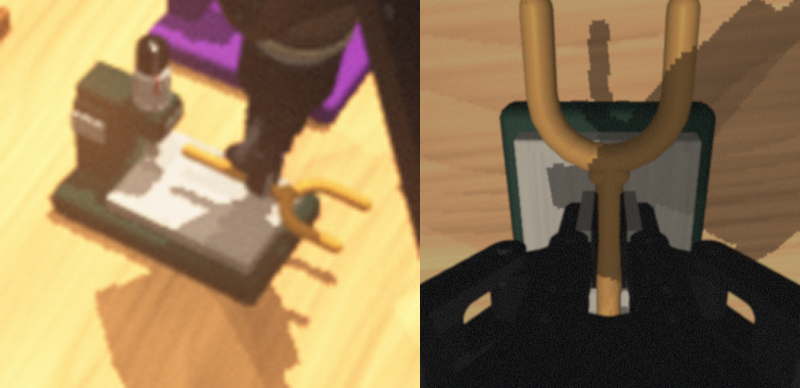

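The shank is parallel to the table and on its centre line (crop: shank at x≈608, table edges 515 and 700). The shank end is still in front of the gauge's arm. I lower to contact.

Call:
arm_command(rows=[[0,0,-1.5,0,0,0,0],[0,0,-1.0,0,0,0,0],[0,0,-0.3,0,0,0,0],[0,0,-0.2,0,0,0,0],[0,0,0,0,0,0,0]])

```text
time_s: 7.7
tool_pos: [0.5, -0.212, 0.2242]
orientation: [0.052, 0.997, -0.002, 0.05]
wrist_force: [0.3, 0.1, -2.7]
width: 0.0092
grip_force: 59.1
```

Call:
arm_command(rows=[[0,0,-0.1,0,0,0,0],[0,0,0,0,0,0,0]])

```text
time_s: 7.95
tool_pos: [0.5, -0.212, 0.2233]
orientation: [0.052, 0.997, -0.003, 0.05]
wrist_force: [-1.3, 0.2, -2.9]
width: 0.0087
grip_force: 59.1
```

Call:
arm_command(rows=[[0,0,-0.1,0,0,0,0],[0,0,0,0,0,0,0]])

```text
time_s: 8.2
tool_pos: [0.4999, -0.212, 0.2222]
orientation: [0.052, 0.997, -0.002, 0.05]
wrist_force: [0.5, 0.2, -3.4]
width: 0.0089
grip_force: 59.1
```

Call:
arm_command(rows=[[0,0,-0.1,0,0,0,0],[0,0,0,0,0,0,0]])

```text
time_s: 8.45
tool_pos: [0.4999, -0.212, 0.2211]
orientation: [0.052, 0.997, -0.002, 0.05]
wrist_force: [-0.2, -0.1, -3.0]
width: 0.0091
grip_force: 59.1
```

Call:
arm_command(rows=[[0,0,-0.05,0,0,0,0],[0,0,0,0,0,0,0]])

```text
time_s: 8.7
tool_pos: [0.4999, -0.212, 0.2207]
orientation: [0.052, 0.997, -0.002, 0.05]
wrist_force: [0.1, 0.1, -3.2]
width: 0.0092
grip_force: 59.1
```

Call:
arm_command(rows=[[0,0,-0.05,0,0,0,0],[0,0,0,0,0,0,0]])

```text
time_s: 8.95
tool_pos: [0.4999, -0.212, 0.2202]
orientation: [0.052, 0.997, -0.002, 0.05]
wrist_force: [-0.2, 0.3, -3.2]
width: 0.0091
grip_force: 59.1
```

Call:
arm_command(rows=[[0,0,-0.05,0,0,0,0],[0,0,0,0,0,0,0]])

```text
time_s: 9.2
tool_pos: [0.5, -0.212, 0.2197]
orientation: [0.052, 0.997, -0.002, 0.05]
wrist_force: [0.3, 0.1, -1.5]
width: 0.009
grip_force: 59.1
```

Call:
arm_command(rows=[[0,0,-0.05,0,0,0,0],[0,0,0,0,0,0,0]])

```text
time_s: 9.45
tool_pos: [0.5, -0.212, 0.2195]
orientation: [0.052, 0.997, -0.003, 0.05]
wrist_force: [-0.5, -0.1, 4.4]
width: 0.009
grip_force: 59.8
```

Contact with the table. I lift 1 mm and slide in under the foot, watching the force.

Call:
arm_command(rows=[[0,0,0.1,0,0,0,0],[1,-0.1,0,0,0,0,0],[1,-0.1,0,0,0,0,0],[0.6,-0.07,0,0,0,0,0],[0,0,0,0,0,0,0]])

```text
time_s: 10.07
tool_pos: [0.5263, -0.2146, 0.22]
orientation: [0.052, 0.997, -0.002, 0.05]
wrist_force: [0.4, 0.5, -1.8]
width: 0.0091
grip_force: 59.3
```

Call:
arm_command(rows=[[0.5,-0.05,0,0,0,0,0],[0.5,-0.05,0,0,0,0,0],[0,0,0,0,0,0,0]])

```text
time_s: 10.45
tool_pos: [0.5362, -0.2157, 0.2202]
orientation: [0.052, 0.997, -0.003, 0.05]
wrist_force: [-0.5, 0.6, -1.9]
width: 0.0088
grip_force: 59.3
```

Call:
arm_command(rows=[[0.5,-0.05,0,0,0,0,0],[0.5,-0.06,0,0,0,0,0],[0,0,0,0,0,0,0]])

```text
time_s: 10.82
tool_pos: [0.5462, -0.2168, 0.2202]
orientation: [0.052, 0.997, -0.003, 0.05]
wrist_force: [-0.0, -0.6, -2.2]
width: 0.0089
grip_force: 59.3
```

```bash
python3 look.py w6;python3 - <<'E'
from h import *
s=sense();M=R.from_quat(s["orientation"]).as_matrix();ax=-M[:2,0]/np.linalg.norm(M[:2,0]);print("tip",s["tool_pos"]+.1734*M[:,2],"yaw",np.arctan2(ax[1],ax[0]))
im=read_camera("side");cv2.imwrite("pics/side6.png",im[:,:,::-1])
E
```

```text
10.825 [ 0.54624853 -0.21679207  0.22021138] [[-0.9896, 0.1034, 0.1001], [0.1029, 0.9946, -0.0102], [-0.1007, 0.0002, -0.9949]] [-0.02 -0.65 -2.17] [0.004 0.003 0.015] 0.00890578231491165 [-0.496  0.67   1.83   0.074  0.55  -2.024]
tip [ 0.56339455 -0.21852017  0.04763801] yaw -0.10361868827930099
```

Call:
arm_command(rows=[[0,0,-0.05,0,0,0,0],[0,0,0,0,0,0,0.2],[0,0,0,0,0,0,0.4],[0,0,0,0,0,0,1],[0,0,0,0,0,0,1]])

```text
time_s: 11.55
tool_pos: [0.5459, -0.2168, 0.2198]
orientation: [0.052, 0.997, -0.002, 0.05]
wrist_force: [0.4, 0.4, 0.2]
width: 0.0692
grip_force: 0.0
```

Call:
arm_command(rows=[[0,0,0,0,0,0,1],[0,0,0,0,0,0,1],[-0.5,0.05,0.5,0,0,0,1],[-1,0.1,1,0,0,0,1],[-2,0.2,2,0,0,0,1]])

```text
time_s: 12.18
tool_pos: [0.5102, -0.2131, 0.2551]
orientation: [0.052, 0.997, -0.002, 0.05]
wrist_force: [0.4, 0.0, -0.0]
width: 0.0854
grip_force: 0.0
```

Call:
arm_command(rows=[[-2,0.2,3,0,0,0,1],[-1,0.1,4,0,0,0,1],[0,0,4,0,0,0,1],[0,0,0,0,0,0,1]])

```text
time_s: 12.68
tool_pos: [0.4803, -0.2102, 0.368]
orientation: [0.052, 0.997, -0.004, 0.053]
wrist_force: [-0.2, 0.1, -0.8]
width: 0.0854
grip_force: 0.0
```

```bash
python3 look.py w7
```

```text
12.675 [ 0.48032836 -0.21016609  0.36801419] [[-0.9891, 0.1037, 0.1048], [0.1029, 0.9946, -0.0132], [-0.1056, -0.0022, -0.9944]] [-0.21  0.08 -0.83] [-0.012  0.05  -0.005] 0.08539009515126308 [-0.545  0.383  1.867  0.06   0.796 -2.052]
```

View pics/w7.png

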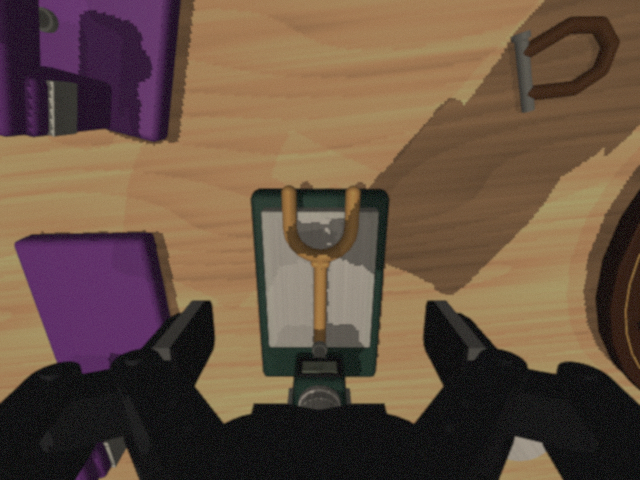

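The oarlock lies flat, its shank at x≈320 px running under the foot at (320,350) and centred between the table edges (262 and 386). I go over the cap with the tool upright and the wrist wound back for a long clockwise stroke.

Call:
arm_command(rows=[[2,-0.2,2,0.013,0.105,0,1],[3.1,-0.3,0.8,0,0,0.185,1],[3.1,-0.3,0.8,0,0,0.185,1],[3.1,-0.3,0.8,0,0,0.185,1],[3.1,-0.3,0.8,0,0,0.185,1]])

```text
time_s: 13.35
tool_pos: [0.6257, -0.2243, 0.4154]
orientation: [-0.316, 0.949, 0.001, -0.004]
wrist_force: [0.1, -1.0, -0.6]
width: 0.0854
grip_force: 0.0
```

Call:
arm_command(rows=[[0,0,0,0,0,0,1],[0,0,0,0,0,0,1]])

```text
time_s: 13.6
tool_pos: [0.6244, -0.2242, 0.4153]
orientation: [-0.312, 0.95, 0.001, -0.004]
wrist_force: [-0.2, 0.1, 0.7]
width: 0.0852
grip_force: 0.0
```

```bash
cp pose.npy pose7.npy; python3 look.py w8
python3 - <<'E'
from h import *
p=np.load("pose7.npy");C=cam("wrist",dict(tool_pos=p[:3],orientation=p[3:]))
g=plane(C,[[288,193],[353,193],[320,257],[320.5,335]],.052)[:,:2];sp=np.array([.624,-.2246]);d=(g[3]-g[2]);d/=np.linalg.norm(d);h=(g[0]+g[1])/2;d2=(g[2]-h)/np.linalg.norm(g[2]-h)
print(g,"yaw",np.arctan2(d[1],d[0]),np.arctan2(d2[1],d2[0]),"foot rel bend",(sp-g[2])@d,(sp-g[2])@[-d[1],d[0]])
p=np.load("pose.npy");C=cam("wrist",dict(tool_pos=p[:3],orientation=p[3:]));print("pred cap px",px(C,[[.624,-.2246,.188],[.624,-.2246,.162]]))
E
```

```text
13.6 [ 0.62436279 -0.22418755  0.41530002] [[-0.8056, -0.5924, -0.0079], [-0.5924, 0.8056, -0.0002], [0.0064, 0.0046, -1.0]] [-0.19  0.05  0.67] [ 0.016 -0.014  0.084] 0.08524667302723421 [-0.444  0.539  1.442 -0.004  1.168 -2.647]
[[ 0.47884989 -0.2364392 ]
 [ 0.48427012 -0.18428377]
 [ 0.53761472 -0.21652291]
 [ 0.61829226 -0.224333  ]] yaw -0.09650549122267202 -0.10947855615996076 foot rel bend 0.08676159829072465 0.0002842147460285112
pred cap px [[318.32023792 267.81886268]
 [318.13168881 254.9901315 ]]
```

View pics/w8.png

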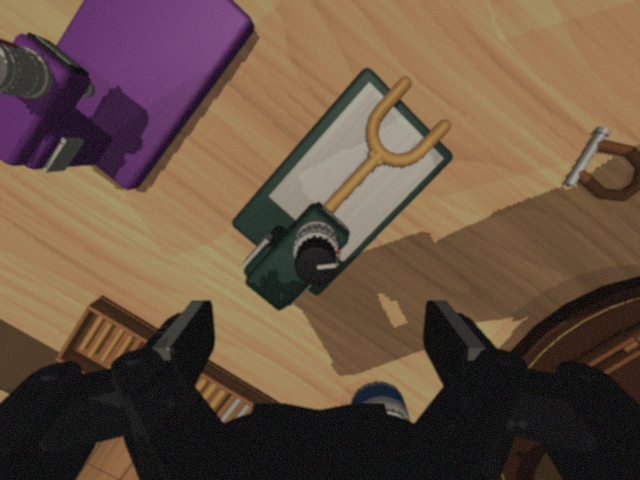

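Picture 10: the cap's top is near (316,261), its white mark points right to (328,266), and the thimble's red mark is near (338,257). The shank is under the foot. I fit the cap circle and compare it with the tool axis.

```bash
cat > cap.py <<'E'
from h import *
def cap(C,im,g,th=42,zt=.188):
    hsv=cv2.cvtColor(im,cv2.COLOR_BGR2HSV);c0=px(C,[g[0],g[1],zt])[0].astype(int);b=np.zeros(im.shape[:2],bool);b[c0[1]-34:c0[1]+30,c0[0]-32:c0[0]+32]=1
    m=((hsv[...,2]<th)&b).astype(np.uint8);m=cv2.morphologyEx(m,cv2.MORPH_CLOSE,np.ones((7,7)));m=cv2.morphologyEx(m,cv2.MORPH_OPEN,np.ones((5,5)))
    c=max(cv2.findContours(m,cv2.RETR_EXTERNAL,cv2.CHAIN_APPROX_NONE)[0],key=cv2.contourArea)[:,0]
    (u,v),r=cv2.minEnclosingCircle(c);e=cv2.fitEllipse(c);return (u,v,r),e,c
E
python3 - <<'E'
from cap import *
p=np.load("pose.npy");C=cam("wrist",dict(tool_pos=p[:3],orientation=p[3:]));im=cv2.imread("pics/w8.png")
for th in(32,40,48,56):
    a,e,c=cap(C,im,(.624,-.2246),th);print(th,np.round(a,1),[np.round(x,1).tolist() for x in e],"centre@.188",plane(C,[e[0]],.188)[0,:2],"r mm",e[1][0]/2*.197/352*1e3,e[1][1]/2*.197/352*1e3)
g=cv2.cvtColor(im,cv2.COLOR_BGR2GRAY)[225:300,280:355]
print(g[::3,::3])
E
```

```text
32 [306.  267.5  33.4] [[311.5, 267.8], [40.4, 61.7], 25.5] centre@.188 [ 0.62639811 -0.22786268] r mm 11.299417002634568 17.27486832033504
40 [311.3 271.7  35.1] [[314.1, 267.2], [45.2, 65.5], 39.1] centre@.188 [ 0.62518845 -0.22682828] r mm 12.634516829794105 18.325301918116484
48 [312.3 272.1  35.5] [[314.2, 267.4], [46.2, 65.7], 40.4] centre@.188 [ 0.62521482 -0.22672923] r mm 12.918633314696226 18.39002445611087
56 [316.5 264.5  43.8] [[315.0, 265.1], [46.1, 74.5], 44.1] centre@.188 [ 0.62380201 -0.2271601 ] r mm 12.89401009949771 20.850512071089312
[[ 36  44  47  37  31  27  40  54 103 107  97  79  85  71 103  89  89  43
   34  32  41  76 131 155 147]
 [ 21  23  41  28  31  38  48 107  95  67  70  91  62  91  60  69  91  90
   45  37  31  42  78 141 148]
 [ 18  28  18  33  42  51  86  76  69  90  89  94  90  91 100 101  65  94
   61  44  37  36  33 105 150]
 [ 19  29  23  41  47  57  77  88 104 121 144 136 143 142 133  98  92  77
   67  51  46  37  30  93 148]
 [ 33  28  40  49  50  53  87 101 142 131 120  43  77  60  99 127 111  89
   95  43  51  44  40 126 147]
 [ 33  36  47 
[... 1386 characters left out ...]
26  31  31  29  32  27  32  14  28  27
   61  82  80  85  83  78  79]
 [ 33  51  41  38  28  30  30  37  37  26  21  28  28  16  26  17  30  59
   83  82  84  84  81  84  81]
 [ 31  32  36  32  30  29  31  32  28  31  62  30  31  11  25  31  53  83
   81  83  83  89  84  80  82]
 [ 35  27  29  37  23  31  28  26  36  69  31  22  28  27  32  56  80  83
   83  82  83  85  86  84  80]
 [ 29  33  21  34  27  29  26  29  76  84  50  22  30  25  59  79  77  82
   84  77  84  82  82  84  85]
 [ 44  41  26  33  29  25  31  76  85  85  88  68  40  59  77  81  83  78
   78  81  82  85  81  82  83]
 [ 39  32  35  28  30  39  77  90  90  84  83  85  89  83  85  79  78  79
   86  80  78  83  84  80  80]]
```

Call:
arm_command(rows=[[0,-0.09,-2,0,-0.008,0,1],[0,0,-3,0,0,0,1],[0,0,-2.3,0,0,0,1],[0,0,0,0,0,0,0.7],[0,0,0,0,0,0,0.5]])

```text
time_s: 14.28
tool_pos: [0.6248, -0.2253, 0.3447]
orientation: [-0.312, 0.95, -0.001, 0.001]
wrist_force: [0.2, -0.3, -0.1]
width: 0.0517
grip_force: 0.0
```

```bash
python3 look.py w9
python3 - <<'E'
from cap import *
p=np.load("pose.npy");C=cam("wrist",dict(tool_pos=p[:3],orientation=p[3:]));im=cv2.imread("pics/w9.png")
c=px(C,[[.6243,-.2251,.188],[.6243,-.2251,.162]]);print(c)
g=cv2.cvtColor(im,cv2.COLOR_BGR2GRAY);v=int(c[0,1]);print(v)
for k in range(-30,31,10): print(v+k,g[v+k,240:400:3])
E
```

```text
14.275 [ 0.62477827 -0.2252982   0.34470349] [[-0.8048, -0.5935, 0.0033], [-0.5935, 0.8048, -0.0016], [-0.0017, -0.0033, -1.0]] [ 0.19 -0.31 -0.07] [-0.041  0.004 -0.007] 0.05172932885885304 [-0.445  0.605  1.52  -0.     1.013 -2.652]
[[323.65407798 323.3783733 ]
 [323.01399169 296.45438784]]
323
293 [ 63  69  72  72  29  14  39  35  31  31  36  32  29  31  34  37  56 138
  47  19  11  14  20  21  18  24  21  24  16  15  13  13  24  25  15  19
  36  46  56  91  96  94  96  96  91  92  88  29  19  45  53  54  53  88]
303 [71 64 52 21 12 17 16 20 32 35 26 27 38 25 36 34 28 28 29 27 33 24 31 27
 17 18 13 12 20 20 15 18 18 31 17 18 12 67 92 86 89 86 87 90 90 91 75  8
 22 19 33 54 53 55]
313 [72 28 21 17 10 15 21 35 27 30 38 33 31 26 32 36 31 18 25 15 16 13 15 16
 18 22  9 19 13 21 28 15 20 25 18 24 20 49 84 91 92 91 89 89 91 86 62  8
 25 23 19 14 45 52]
323 [15 22 25 17 20 16 24 31 33 34 39 33 34 26 33 33 39 25 11 20 17 16 12 22
 24 16 22 21 85 94 86 91 92 87 90 82 80 53 90 93 84 89 87 94 89 88 53 16
 21 23 23  9 21 32]
333 [19 16 16 11 26 11 18 26 37 37 38 27 31 30 30 35 30 28 13 21 23 15 23 20
 15 20 10 17 21 25 14 22 14 27 15 20 65 86 86 83 86 88 86 92 88 86 56 28
 14 20 16 18 15 23]
343 [ 17  18   9  15  23  15  28  37  39  29  37  26  22  36  32  34  29  93
 147 152 155 115  24  13   9   9  24  17  23  22  14  19  21  70  87  92
  91  91  96  89  93  89  89  86  88  85  88  42  30  19  18  21  14  18]
353 [ 14  14  20   9  31 136 143 131  62  32  30  32  36  73 144 151 150 150
 153 152 155 150 147 148 152 146 104  99 103  95  90  88  89  88  92  96
  96  90  88  93  95  92  92  92  91  90  89  89  55   8  10  19  26  20]
```

Call:
arm_command(rows=[[-0.1,0.05,-0.25,0,0,0,0.5],[0,0,0,0,0,0,0.4],[0,0,0,0,0,0,0.2],[0,0,0,0,0,0,0.2],[0,0,0,0,0,0,0]])

```text
time_s: 14.95
tool_pos: [0.624, -0.2247, 0.3417]
orientation: [-0.313, 0.95, -0.001, 0.001]
wrist_force: [-1.0, 0.4, 5.4]
width: 0.0229
grip_force: 58.8
```

Call:
arm_command(rows=[[0,0,0,0,0,0,0],[0,0,0,0,0,0,0],[0,0,0,0,0,0,0]])

```text
time_s: 15.32
tool_pos: [0.624, -0.2247, 0.3418]
orientation: [-0.313, 0.95, -0.001, 0.001]
wrist_force: [-1.7, -0.2, 5.6]
width: 0.023
grip_force: 58.8
```

```bash
cat > st.py <<'E'
from h import *
F=[];Mm=[]
for i in range(5):
    s=sense();F.append(s["wrist_force"]);Mm.append(s["moment"]);read_camera("top")
print(s["time_s"],"F",np.mean(F,0).round(2),"M",np.mean(Mm,0).round(3),"sd",np.std(Mm,0).round(3),"q6",s["qpos"][5].round(3),"yaw",R.from_quat(s["orientation"]).as_matrix()[:2,0].round(3),"pos",s["tool_pos"].round(4),"w",round(s["width"],4),round(s["grip_force"],1))
E
python3 st.py
```

```text
15.525 F [-1.32 -0.33  5.35] M [-0.003  0.183 -0.005] sd [0.035 0.017 0.041] q6 -2.652 yaw [-0.804 -0.594] pos [ 0.624  -0.2247  0.3417] w 0.0228 58.8
```

Call:
arm_command(rows=[[0,0,0,0,0,-0.15,0],[0,0,0,0,0,-0.15,0],[0,0,0,0,0,-0.15,0],[0,0,0,0,0,-0.15,0],[0,0,0,0,0,-0.15,0]])

```text
time_s: 16.2
tool_pos: [0.6242, -0.2248, 0.3418]
orientation: [0.059, 0.998, -0.002, 0.001]
wrist_force: [1.6, -1.5, 4.8]
width: 0.0229
grip_force: 58.8
```

Call:
arm_command(rows=[[0,0,0,0,0,-0.15,0],[0,0,0,0,0,-0.15,0],[0,0,0,0,0,-0.15,0],[0,0,0,0,0,-0.15,0],[0,0,0,0,0,-0.15,0]])

```text
time_s: 16.82
tool_pos: [0.6242, -0.2251, 0.3418]
orientation: [0.421, 0.907, -0.002, 0.001]
wrist_force: [0.8, -2.7, 4.1]
width: 0.023
grip_force: 58.8
```

```bash
python3 st.py
```

```text
17.025 F [ 1.69 -3.33  5.08] M [-0.638 -0.293 -0.022] sd [0.074 0.094 0.08 ] q6 -1.153 yaw [-0.652  0.758] pos [ 0.6242 -0.225   0.3417] w 0.0228 58.9
```

```bash
sed -i 's/^print(/print("Mz",np.array(Mm)[:,2].round(3));print(/; s/range(5)/range(4)/' st.py
```

Call:
arm_command(rows=[[0,0,0,0,0,-0.1,0],[0,0,0,0,0,-0.1,0],[0,0,0,0,0,-0.1,0],[0,0,0,0,0,-0.1,0],[0,0,0,0,0,-0.1,0]])

```text
time_s: 17.7
tool_pos: [0.6241, -0.2252, 0.3417]
orientation: [0.63, 0.777, -0.001, 0.001]
wrist_force: [0.7, -5.6, 4.3]
width: 0.0229
grip_force: 58.9
```

```bash
python3 st.py
```

```text
Mz [0.206 0.06  0.086 0.027]
17.85 F [ 1.61 -5.34  5.25] M [-0.932 -0.33   0.095] sd [0.015 0.029 0.067] q6 -0.653 yaw [-0.208  0.978] pos [ 0.6241 -0.2252  0.3418] w 0.0229 58.9
```

Call:
arm_command(rows=[[0,-0.04,0,0,0,-0.08,0],[0,0,0,0,0,-0.08,0],[0,0,0,0,0,-0.08,0]])

```text
time_s: 18.27
tool_pos: [0.6241, -0.2254, 0.3418]
orientation: [0.718, 0.696, -0.001, 0.001]
wrist_force: [0.1, -5.2, 5.2]
width: 0.0227
grip_force: 58.9
```

```bash
python3 st.py
```

```text
Mz [0.209 0.084 0.087 0.149]
18.425 F [ 1.51 -4.55  5.34] M [-0.741 -0.255  0.132] sd [0.016 0.031 0.051] q6 -0.414 yaw [0.03 1.  ] pos [ 0.6241 -0.2254  0.3418] w 0.0232 59.0
```

Call:
arm_command(rows=[[0,-0.03,0,0,0,-0.08,0],[0,0,0,0,0,-0.08,0]])

```text
time_s: 18.73
tool_pos: [0.6241, -0.2256, 0.3417]
orientation: [0.771, 0.636, -0.001, 0.0]
wrist_force: [1.1, -3.2, 5.5]
width: 0.0227
grip_force: 59.0
```

```bash
sed -i 's/range(4)/range(6)/' st.py; python3 st.py
```

```text
Mz [0.233 0.112 0.101 0.146 0.107 0.105]
18.975 F [ 1.15 -2.92  5.48] M [-0.581 -0.222  0.134] sd [0.025 0.035 0.047] q6 -0.256 yaw [0.188 0.982] pos [ 0.6241 -0.2256  0.3418] w 0.0227 59.0
```

Call:
arm_command(rows=[[0,-0.03,0,0,0,-0.08,0],[0,0,0,0,0,-0.08,0]])

```text
time_s: 19.27
tool_pos: [0.6241, -0.2258, 0.3417]
orientation: [0.82, 0.573, -0.001, -0.0]
wrist_force: [1.2, -2.0, 5.8]
width: 0.0227
grip_force: 59.0
```

```bash
python3 st.py
```

```text
Mz [0.307 0.099 0.039 0.045 0.118 0.032]
19.525 F [ 0.43 -2.02  6.35] M [-0.401 -0.151  0.107] sd [0.02  0.027 0.095] q6 -0.096 yaw [0.342 0.94 ] pos [ 0.6241 -0.2258  0.3417] w 0.0226 59.0
```

Call:
arm_command(rows=[[0,0,0,0,0,0,0.4],[0,0,0,0,0,0,0.8],[0,0,0,0,0,0,0.8]])

```text
time_s: 19.95
tool_pos: [0.6239, -0.2255, 0.3408]
orientation: [0.82, 0.572, -0.001, -0.001]
wrist_force: [0.1, 0.4, -0.5]
width: 0.0677
grip_force: 0.0
```

```bash
cat > mark.py <<'E'
from cap import *
import sys
p=np.load("pose.npy") if len(sys.argv)<3 else np.load(sys.argv[2]);s=dict(tool_pos=p[:3],orientation=p[3:]);C=cam("wrist",s);im=cv2.imread(f"pics/{sys.argv[1]}.png");hsv=cv2.cvtColor(im,cv2.COLOR_BGR2HSV)
c=px(C,[[.6241,-.2258,.188],[.6241,-.2258,.161]]);print("centres",c.round(1).tolist())
b=np.zeros(im.shape[:2],bool);b[max(0,int(c[1,1])-70):int(c[0,1])+60,int(c[0,0])-75:int(c[0,0])+75]=1
def az(m,z,nm):
    n,l,st,ce=cv2.connectedComponentsWithStats(m.astype(np.uint8))
    for i in range(1,n):
        if st[i,4]>=6:
            q=plane(C,[ce[i]],z)[0,:2]-[.6241,-.2258];print(nm,st[i].tolist(),ce[i].round(1),"r mm",(np.hypot(*q)*1e3).round(1),"az",np.arctan2(q[1],q[0]).round(3))
red=((hsv[...,0]<8)|(hsv[...,0]>172))&(hsv[...,1]>130)&(hsv[...,2]>70)&b
az(red,.161,"red")
wh=(hsv[...,1]<50)&(hsv[...,2]>125)&b;d=np.indices(wh.shape)[::-1]
rr=np.hypot(d[0]-c[0,0],d[1]-c[0,1]);k=wh&(rr<.0125*352/(s["tool_pos"][2]-.03-.188)*1.05)
az(k,.188,"white")
M=R.from_quat(s["orientation"]).as_matrix();print("toolx az",np.arctan2(M[1,0],M[0,0]).round(3))
E
cp pose.npy pose9.npy; python3 mark.py w9 pose9.npy; python3 look.py w10; python3 mark.py w10
```

```text
centres [[318.4, 318.9], [318.7, 291.7]]
red [350, 290, 5, 4, 16] [352.2 291.8] r mm 15.8 az 2.204
white [290, 294, 3, 5, 7] [290.9 296.1] r mm 14.5 az -1.674
toolx az -2.506
19.95 [ 0.62389357 -0.225543    0.34084952] [[0.345, 0.9386, -0.0035], [0.9386, -0.345, 0.0002], [-0.0011, -0.0034, -1.0]] [ 0.12  0.41 -0.54] [-0.036 -0.009  0.054] 0.06771577886111393 [-0.446  0.609  1.524 -0.002  1.012 -0.093]
centres [[319.1, 326.1], [319.3, 297.3]]
red [338, 274, 7, 9, 30] [341.1 278. ] r mm 13.7 az 0.413
toolx az 1.219
```

```bash
cat > prof.py <<'E'
from cap import *
import sys
p=np.load(sys.argv[2]);s=dict(tool_pos=p[:3],orientation=p[3:]);C=cam("wrist",s);im=cv2.imread(f"pics/{sys.argv[1]}.png");g=cv2.cvtColor(im,cv2.COLOR_BGR2GRAY)
cx,cy=[float(x) for x in sys.argv[3:5]] if len(sys.argv)>4 else(.6242,-.2254)
A=np.linspace(-np.pi,np.pi,72,endpoint=False);r=np.linspace(.004,.0105,8)
P=np.stack([cx+np.outer(np.cos(A),r),cy+np.outer(np.sin(A),r),np.full((72,8),.188)],-1).reshape(-1,3)
uv=px(C,P).astype(np.float32).reshape(72,8,2);v=cv2.remap(g,uv[...,0],uv[...,1],1).mean(1);i=np.argsort(-v)[:6]
print("white az",[(A[j].round(2),int(v[j])) for j in i],"median",np.median(v))
hsv=cv2.cvtColor(im,cv2.COLOR_BGR2HSV)
P=np.stack([cx+np.outer(np.cos(A),[.0135,.0142,.015]),cy+np.outer(np.sin(A),[.0135,.0142,.015]),np.full((72,3),.161)],-1).reshape(-1,3)
uv=px(C,P).astype(np.float32).reshape(72,3,2);q=cv2.remap(im,uv[...,0],uv[...,1],1).astype(float);rd=(q[...,2]-q[...,1]).max(1);i=np.argsort(-rd)[:6];print("red az",[(A[j].round(2),int(rd[j])) for j in i])
E
python3 prof.py w9 pose9.npy; python3 prof.py w10 pose.npy;cp pose.npy pose10.npy
python3 - <<'E'
import cv2
g=cv2.cvtColor(cv2.imread("pics/w10.png"),cv2.COLOR_BGR2GRAY)[265:365:3,280:364:3];print(g)
E
```

```text
white az [(np.float64(2.09), 89), (np.float64(2.18), 83), (np.float64(2.01), 81), (np.float64(1.92), 63), (np.float64(2.27), 55), (np.float64(1.83), 49)] median 19.5
red az [(np.float64(2.18), 48), (np.float64(2.27), 38), (np.float64(2.36), 12), (np.float64(2.09), 11), (np.float64(-3.14), 9), (np.float64(-2.71), 9)]
white az [(np.float64(-0.26), 88), (np.float64(-0.17), 87), (np.float64(-0.35), 73), (np.float64(-0.09), 70), (np.float64(-0.44), 55), (np.float64(-0.52), 47)] median 18.875
red az [(np.float64(0.44), 61), (np.float64(0.35), 48), (np.float64(0.52), 29), (np.float64(-0.61), 20), (np.float64(-0.44), 17), (np.float64(-0.35), 15)]
[[162  35  45  62  85  80  62  63  64  60  87  67  69  81  77  77  70  60
   79  60  37  55  70  31  35  36  34  31]
 [178  64  38  59  67  74  61  74  75  85  72  63  62  62  62  62  62  71
   84  69  36  48  65  35  47  53  34  38]
 [183 109  40  48  63  64  64  74  70  65  81  97  99  99  97  96  95  86
   64  70  54  30  58  60  63  61  62  62]
 [182 145  41  42  62  71  76  67  88 100  98 100  97  96  99  94  98  98
   95  77  50  28  55  58  6
[... 2825 characters left out ...]
139 141 146 141 138 137 137  72  25  28  17   8  15  19  19  18   8  13
   18  42  99 150 151 144 143 144 147 147]
 [146 144 142 145 141 139 145 144 130  73  24  24  29  22  21  19  17  39
  106 150 153 154 150 142 146 143 144 148]
 [145 146 142 143 141 139 142 143 142 139 124  86  81  89  92  89 110 144
  148 152 151 152 153 145 144 146 143 144]
 [141 142 143 142 142 138 141 143 143 142 134 131 131 140 139 143 143 147
  149 149 153 151 153 148 143 144 144 147]
 [146 144 145 144 145 143 137 145 144 142 137 132 134 141 139 137 142 147
  147 147 149 151 157 151 144 142 144 144]
 [144 143 147 141 142 137 138 143 142 140 141 136 134 138 141 141 143 144
  149 146 152 153 155 151 147 142 143 144]]
```

```bash
cat > slip.py <<'E'
from cap import *
import sys
from scipy.optimize import least_squares
def slip(name,pose,box=38):
    p=np.load(pose);s=dict(tool_pos=p[:3],orientation=p[3:]);C=cam("wrist",s);im=cv2.imread(f"pics/{name}.png");hsv=cv2.cvtColor(im,cv2.COLOR_BGR2HSV);g=cv2.GaussianBlur(cv2.cvtColor(im,cv2.COLOR_BGR2GRAY),(3,3),0).astype(float)
    k=np.array([.6242,-.2254]);A=np.linspace(-np.pi,np.pi,180,endpoint=False)
    for it in range(4): # edge dark->bright along rays in plane .188
        r=np.arange(.009,.0165,.0002);P=np.stack([k[0]+np.outer(np.cos(A),r),k[1]+np.outer(np.sin(A),r),np.full((180,len(r)),.188)],-1)
        uv=px(C,P.reshape(-1,3)).astype(np.float32).reshape(180,-1,2);v=cv2.remap(g,uv[...,0],uv[...,1],1)
        gr=v[:,5:]-v[:,:-5];j=gr.argmax(1);ok=(gr.max(1)>18)&(v[:,:4].max(1)<48);low=uv[:,0,1]>px(C,[k[0],k[1],.188])[0,1]-8;ok&=low
        E=np.c_[k[0]+np.cos(A)*r[j+2],k[1]+np.sin(A)*r[j+2]][ok]
        k=least_squares(lambda q:np.hypot(*(E-q).T)-.0125,k,loss="soft_l1",f_scale=.0004).x
    res=np.abs(np.hypot(*(E-k).T)-.0125).mean()
    c=px(C,[[*k,.188],[*k,.161]]);d=np.indices(g.shape)[::-1]
    rr=np.hypot(d[0]-c[0,0],d[1]-c[0,1]);R0=np.hypot(*(px(C,[k[0]+.0125,k[1],.188])[0]-c[0]))
    w=(g>60)&(rr<.85*R0);ww=biggest(w);W=plane(C,ww,.188)[:,:2]-k;lx=cv2.fitLine(np.float32(W*1000),2,0,.01,.01).ravel()[:2];lx*=np.sign(lx@W.mean(0));wa=np.arctan2(*W.mean(0)[::-1])
    red=((hsv[...,0]<10)|(hsv[...,0]>170))&(hsv[...,1]>110)&(hsv[...,2]>60)&(np.hypot(d[0]-c[1,0],d[1]-c[1,1])<1.3*R0);rv=biggest(red);Q=plane(C,rv,.161)[:,:2]-k;q=Q.mean(0);ra=np.arctan2(q[1],q[0])
    M=R.from_quat(s["orientation"]).as_matrix();ta=np.arctan2(M[1,1],M[0,1]);w_=lambda a:(a+np.pi)%(2*np.pi)-np.pi
    print(name,"k",k.round(4),"n",len(E),"res mm",round(res*1e3,2),"| white n",len(ww),"r",(np.hypot(*W.T).min()*1e3).round(1),(np.hypot(*W.T).max()*1e3).round(1),"az",wa.round(3),"line",np.arctan2(lx[1],lx[0]).round(3),"| red n",len(rv),rv.mean(0).round(1),"r",(np.hypot(*q)*1e3).round(1),"az",ra.round(3),"| red-white",w_(ra-wa).round(3),"| white-tooly",w_(wa-ta).round(3),"red-tooly",w_(ra-ta).round(3))
if __name__=="__main__":
    for i in range(1,len(sys.argv),2): slip(sys.argv[i],sys.argv[i+1])
E
cp pose.npy pose10.npy
python3 - <<'E'
import numpy as np
np.save("pose8.npy",np.r_[[0.62436279,-0.22418755,0.41530002],[-.312,.95,.001,-.004]/np.linalg.norm([-.312,.95,.001,-.004])])
E
python3 slip.py w8 pose8.npy w9 pose9.npy w10 pose10.npy
```

```text
w8 k [ 0.6277 -0.2232] n 64 res mm 1.24 | white n 81 r 2.5 10.1 az 2.774 line 2.287 | red n 12 [337.8 251.2] r 16.3 az 2.507 | red-white -0.266 | white-tooly 0.568 red-tooly 0.302
w9 k [ 0.624  -0.2249] n 73 res mm 0.19 | white n 125 r 1.2 9.6 az 2.038 line 2.31 | red n 29 [352.3 291.9] r 15.2 az 2.233 | red-white 0.194 | white-tooly -0.168 red-tooly 0.026
w10 k [ 0.6244 -0.2259] n 103 res mm 0.24 | white n 160 r 0.8 10.6 az -0.245 line 0.047 | red n 70 [341.3 274.3] r 14.9 az 0.509 | red-white 0.754 | white-tooly 0.108 red-tooly 0.862
```

The fingers' release view shows the cap has already slipped on the thimble: the red and white marks now differ by roughly 0.5 rad. The foot is therefore closed on the shank, and I must not turn any further. I withdraw straight up and check from there.

Call:
arm_command(rows=[[0,0,0,0,0,0,1],[0,0,1,0,0,0,1],[0,0,2,0,0,0,1],[0,0,0,0,0,0,1],[0,0,0,0,0,0,1]])

```text
time_s: 20.62
tool_pos: [0.6238, -0.2256, 0.371]
orientation: [0.82, 0.572, -0.001, -0.001]
wrist_force: [0.0, 0.9, -0.8]
width: 0.0853
grip_force: 0.0
```

```bash
python3 look.py w11; cp pose.npy pose11.npy
cat >> slip.py <<'E'
    print("--- rim-only red")
    for i in range(1,len(sys.argv),2):
        p=np.load(sys.argv[i+1]);s=dict(tool_pos=p[:3],orientation=p[3:]);C=cam("wrist",s);im=cv2.imread(f"pics/{sys.argv[i]}.png");hsv=cv2.cvtColor(im,cv2.COLOR_BGR2HSV)
        c=px(C,[.6242,-.2254,.161])[0].astype(int);b=np.zeros(im.shape[:2],bool);b[c[1]-50:c[1]+50,c[0]-50:c[0]+50]=1
        r=((hsv[...,0]<10)|(hsv[...,0]>170))&(hsv[...,1]>110)&(hsv[...,2]>60)&b;uv=biggest(r)
        for v in np.unique(uv[:,1]): print(v,uv[uv[:,1]==v,0].min(),uv[uv[:,1]==v,0].max(),end=" | ")
        print(sys.argv[i])
E
python3 slip.py w9 pose9.npy w10 pose10.npy w11 pose11.npy
```

```text
20.625 [ 0.62378653 -0.22561272  0.37095498] [[0.3458, 0.9383, -0.003], [0.9383, -0.3458, -0.0002], [-0.0012, -0.0027, -1.0]] [ 0.01  0.87 -0.82] [ 0.001 -0.002  0.022] 0.08531232867740807 [-0.446  0.578  1.494 -0.002  1.072 -0.093]
w9 k [ 0.624 -0.225] n 73 res mm 0.19 | white n 125 r 1.2 9.6 az 2.036 line 2.31 | red n 29 [352.3 291.9] r 15.2 az 2.232 | red-white 0.196 | white-tooly -0.17 red-tooly 0.026
w10 k [ 0.6244 -0.2259] n 103 res mm 0.24 | white n 161 r 0.8 10.6 az -0.24 line 0.05 | red n 70 [341.3 274.3] r 14.9 az 0.51 | red-white 0.75 | white-tooly 0.113 red-tooly 0.862
w11 k [ 0.6243 -0.2259] n 108 res mm 0.23 | white n 99 r 1.1 10.6 az -0.192 line 0.05 | red n 33 [337.7 256.9] r 13.8 az 0.442 | red-white 0.634 | white-tooly 0.162 red-tooly 0.796
--- rim-only red
289 353 353 | 290 351 354 | 291 349 355 | 292 349 355 | 293 350 355 | 294 351 354 | w9
264 340 340 | 265 340 342 | 266 341 343 | 267 340 342 | 268 340 343 | 269 343 343 | 270 340 342 | 271 341 343 | 272 340 344 | 273 341 344 | 274 341 344 | 275 341 344 | 276 341 345 | 277 340 345 | 278 339 344 | 279 339 342 | 280 337 341 | 281 337 340 | 282 338 339 | 283 338 338 | w10
253 337 339 | 254 337 340 | 255 337 341 | 256 337 340 | 257 337 340 | 258 335 339 | 259 335 338 | 260 335 337 | 261 335 336 | w11
```

Call:
arm_command(rows=[[0,0,3,0,0,0,1],[0,0,4,0,0,0,1],[0,0,2,0,0,0,1],[0,0,0,0,0,0,1],[0,0,0,0,0,0,1]])

```text
time_s: 21.3
tool_pos: [0.6239, -0.2256, 0.4596]
orientation: [0.82, 0.572, -0.002, -0.002]
wrist_force: [-0.2, 0.3, 0.5]
width: 0.0852
grip_force: 0.0
```

```bash
python3 look.py w12
python3 - <<'E'
from h import *
im=read_camera("side");cv2.imwrite("pics/side12.png",im[:,:,::-1]);C=cam("side")
hsv=cv2.cvtColor(np.ascontiguousarray(im[:,:,::-1]),cv2.COLOR_BGR2HSV)
g=px(C,[[.4815,-.21,.052],[.538,-.2165,.052],[.6,-.222,.052]]);print("pred px horns/bend/shank",g.round(0).tolist())
for n,f in(("w12",None),):
    p=np.load("pose.npy");C=cam("wrist",dict(tool_pos=p[:3],orientation=p[3:]));w=cv2.imread(f"pics/{n}.png");h=cv2.cvtColor(w,cv2.COLOR_BGR2HSV)
    c=px(C,[.54,-.2165,.052])[0];print("bend px",c)
    S=(h[...,1]>130)&(h[...,2]>70)&(h[...,0]>10)&(h[...,0]<28)
    ex=px(C,np.array([[.49,-.262,.046],[.49,-.165,.046],[.615,-.275,.046],[.625,-.18,.046]])).astype(np.int32);mk=np.zeros(S.shape,np.uint8);cv2.fillConvexPoly(mk,cv2.convexHull(ex),1)
    P=plane(C,biggest(S&(mk>0)),.052)[:,:2];sh=P[P[:,0]>.55];c,d=line(sh);print("shank n",len(sh),"line pt",c,"yaw",np.arctan2(d[1],d[0]),"spindle offset left",(np.array([.6243,-.2255])-c)@[-d[1],d[0]],"x range",P[:,0].min(),P[:,0].max())
E
python3 slip.py w12 pose.npy
```

```text
21.3 [ 0.62390052 -0.22564162  0.45963172] [[0.3457, 0.9383, -0.0047], [0.9383, -0.3457, 0.0006], [-0.0011, -0.0046, -1.0]] [-0.18  0.27  0.49] [ 0.017 -0.04   0.015] 0.08524073436898386 [-0.446  0.504  1.384 -0.002  1.258 -0.093]
pred px horns/bend/shank [[362.0, 260.0], [344.0, 251.0], [324.0, 242.0]]
bend px [245.66874556 228.20319729]
shank n 343 line pt [ 0.5718525  -0.21983324] yaw -0.10567689 spindle offset left -0.00010296949697215924 x range 0.49152339236820175 0.5951580122363793
w12 k [ 0.6244 -0.2258] n 31 res mm 0.22 | white n 103 r 0.4 10.6 az -0.18 line 0.051 | red n 14 [332.7 221.8] r 13.9 az 0.459 | red-white 0.639 | white-tooly 0.173 red-tooly 0.812
--- rim-only red
219 334 334 | 220 333 334 | 221 332 334 | 222 332 334 | 223 331 333 | 224 331 332 | w12
```

```bash
python3 -c "
from bench import *
print(job_done())"
```

```text
the job is handed in; nothing more can be done
None
```

I laid the oarlock flat on the gauge's table with its shank centred under the foot, closed the spindle on it by turning only the cap, took the gripper away and handed the job in; the cap slipped more than intended, by about 25 to 27 degrees (at most 31 by one reading) against the limit of 28 to 30, so the verdict could go either way, and none came back.

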